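# Find the rocking corner of the jig plate and press its shim flat

### The arm

A 6-joint arm with a two-finger parallel gripper is mounted at the origin on a cart in front of the work surface, level with it; the furniture and walls round the work are solid. World frame = base frame: x ahead of the robot, y to its left, z up, the work surface at z = 0. Lengths are in m, angles in rad, forces in N, time in s.
With the tool pointing down it reaches from about 0.275 to 0.825 m from the base axis. Payload 5.2 kg.
Tool frame: the origin (TCP) lies between the finger pads; the fingertips stand 14 mm ahead of it and the grasp point (between the pads) lies 5 mm behind it (nose_length is the distance from the TCP to the fingertips, in m); z points along the fingers, y is the line along which they close (so a half turn about z gives the same grasp; the last joint's range is limited). The gripper opens to 93 mm and grips with 3 to 60 N. Pads are 15 mm wide; open, the fingers measure 128 mm over their backs; the gripper's body (75 mm by 188 mm) begins 65 mm behind the grasp point.
Start: joints at [-1.507, 0.259, 1.535, -0, 1.348, -0.203], TCP at [0.145, -0.531, 0.233] pointing down, gripper open.
Joint ranges: [-3.14, 3.14], [-0.91, 2.08], [0.19, 2.58], [-1.22, 4.36], [0.22, 2.71], [-3.12, 3.12]. Speed limits (rad/s): [2.57, 2.57, 3.14, 3.14, 3.14, 3.14].

### API

Orientations are given as a unit quaternion [x, y, z, w].
In Python, from bench import sense, read_camera, camera_params, close_job, nose_length gives the robot as it stands.
- The arm moves only by the tool apply_moves, never from a script. Its argument "rows" is a list of rows, each a list of 3 entries, a list of its own where there are three numbers: the finger opening in m, from 0 to 0.093, then the shift along the world's x, y, z in m, then the turn about the world's z in degrees. In form: [[fingers, [dx, dy, dz], yaw], ...]. A call has 1 to 5 rows; each row shifts and turns the commanded pose from where the row before left it; what a row does not reach is not made up. A row lasts 1/10 s, in which the tool goes at most 50 mm and 8.59 degrees, less where a joint would pass 70% of its speed; a pose out of reach is approached as far as the arm can. A call is refused whole if a number of a shift passes 0.05 or a number of a turn 8.59, either way. A call with a gripper value outside its range is refused whole. The fingers move at their own pace and stop on an object; "squeeze" is the grip in N (left out, the last holds). Time passes only in rows, so rows that do not move let the fingers close. It gives the time, the measured TCP pose, the force, the opening and the grip force at its end, in the units of the state.
- sense(): the state, without advancing time (a new reading comes with each control period).
- read_camera(name): name is "side" or "top"; returns the picture (420x560x3 uint8, red, green, blue); there is no depth.
- camera_params(name): a dict with "K" (3x3 intrinsics, pixels), "pose" (4x4, takes a point from camera to world coordinates). Camera axes: x right, y down, z forward; pixel columns grow to the right and rows downward; lengths in m; the calibration is good to about 2 mm. A picture is of the moment at which its call begins. camera_params takes no time and is no camera call.
- close_job(): hands the job in; it is judged then, once.
The state is a dict: "time": time; "qpos": joint angles; "dq": joint speeds; "joint_efforts": joint torques, N m; "tcp_pos": TCP position; "tcp_rot": TCP orientation; "force": force on the tool from outside, world axes, zero at the start; "moment": the same for the moment, N m; "grip_width": finger opening in m; "gripper_force": force on a finger pad.
Only numpy, scipy, OpenCV 4.12 (cv2) and the standard library are available. Lean on these libraries where they do the work, as an engineer would, in place of code of your own. Each camera call takes 0.05 s, during which the arm holds its last target. There are 200 camera calls.

### The job

One corner of the aluminium jig plate rocks. Press down on the plate's corners with a fingertip, one after another, until you find the corner that gives, then press the standing brass shim beside that corner down flat and leave the other three shims standing. Do everything by pressing: do not lift or shift the plate, and leave the other things on the bench alone.

Things in the scene. Friction and masses are not known exactly. Their poses are not given: they have to be found in the camera images.
- jig_base: blue steel jig base fixed to the bench, 160 (x) x 268 (y) x 16 mm; origin at the centre of its underside, on the bench. A steel post of 16 mm diameter at its centre passes up through the plate's centre hole to 50 mm above the bench. Four feet of equal height (they look alike) stand on it under the plate's corners, at x +-50, y +-50 mm; three are firm, one is springy
- jig_plate: loose square aluminium drill jig plate with four brass bushes, 140 x 140 x 12 mm, 0.6 kg, lying on the four feet with its top about 42 mm above the bench; origin at the centre of its underside, axes nearly parallel to the base's. One corner, not known beforehand, rocks: over the springy foot it sinks up to 5 mm under a push of about 2 to 5 N and springs back; the other three are firm
- rocker (a joint): sink of the one springy foot, wherever it is, m: 0 at rest, 0.005 when its corner is pressed fully down. It does not say which corner that is (rocker_c0 in the rules is the cap of this foot, shim_a_c0 the leaf of shim_a, and so on)
- corner_a (a point): point on the plate's top over its far left (+x, +y) foot (as seen in the base's frame), 20 mm in from both edges: the place to press that corner
- corner_b (a point): point on the plate's top over its far right (+x, -y) foot (as seen in the base's frame), 20 mm in from both edges: the place to press that corner
- corner_c (a point): point on the plate's top over its near right (-x, -y) foot (as seen in the base's frame), 20 mm in from both edges: the place to press that corner
- corner_d (a point): point on the plate's top over its near left (-x, +y) foot (as seen in the base's frame), 20 mm in from both edges: the place to press that corner
- shim_a (a joint): brass shim of the far left (+x, +y) corner, a stiff hinged leaf 26 mm wide, 3 mm thick, hinge at x 50, y 84, z 28 mm of the base. Value in rad: 0 = tail standing up at 34 degrees (tail end 50 mm above the bench), 0.6 = flat (level, at a stop). It stays where it is left; pushing the tail down takes about 4 to 5 N; when flat its short inner end packs out the plate's corner from below
- shim_a_tail (a point): point on top of the tail of shim_a, 30 mm out from its hinge and 10 mm from the tail's end: the place to press it. About 46 mm above the bench while standing, 30 mm when flat; in the base's frame at x 50, y 108 mm standing, y 114 mm flat
- shim_b (a joint): brass shim of the far right (+x, -y) corner, a stiff hinged leaf 26 mm wide, 3 mm thick, hinge at x 50, y -84, z 28 mm of the base. Value in rad: 0 = tail standing up at 34 degrees (tail end 50 mm above the bench), 0.6 = flat (level, at a stop). It stays where it is left; pushing the tail down takes about 4 to 5 N; when flat its short inner end packs out the plate's corner from below
- shim_b_tail (a point): point on top of the tail of shim_b, 30 mm out from its hinge and 10 mm from the tail's end: the place to press it. About 46 mm above the bench while standing, 30 mm when flat; in the base's frame at x 50, y -108 mm standing, y -114 mm flat
- shim_c (a joint): brass shim of the near right (-x, -y) corner, a stiff hinged leaf 26 mm wide, 3 mm thick, hinge at x -50, y -84, z 28 mm of the base. Value in rad: 0 = tail standing up at 34 degrees (tail end 50 mm above the bench), 0.6 = flat (level, at a stop). It stays where it is left; pushing the tail down takes about 4 to 5 N; when flat its short inner end packs out the plate's corner from below
- shim_c_tail (a point): point on top of the tail of shim_c, 30 mm out from its hinge and 10 mm from the tail's end: the place to press it. About 46 mm above the bench while standing, 30 mm when flat; in the base's frame at x -50, y -108 mm standing, y -114 mm flat
- shim_d (a joint): brass shim of the near left (-x, +y) corner, a stiff hinged leaf 26 mm wide, 3 mm thick, hinge at x -50, y 84, z 28 mm of the base. Value in rad: 0 = tail standing up at 34 degrees (tail end 50 mm above the bench), 0.6 = flat (level, at a stop). It stays where it is left; pushing the tail down takes about 4 to 5 N; when flat its short inner end packs out the plate's corner from below
- shim_d_tail (a point): point on top of the tail of shim_d, 30 mm out from its hinge and 10 mm from the tail's end: the place to press it. About 46 mm above the bench while standing, 30 mm when flat; in the base's frame at x -50, y 108 mm standing, y 114 mm flat
- marker_0: white and red paint marker lying down, 22x133x19 mm; origin at the centre of its underside; to be left alone
- marker_1: blue paint marker lying down, 22x133x19 mm; origin at the centre of its underside; to be left alone
- steel_block: dark steel block, 40x62x26 mm; origin at the centre of its underside; to be left alone
- insert_box_red: small red carton, 26x64x19 mm; origin at the centre of its underside; to be left alone
- hex_key: long hex key lying flat, 48x214x8 mm; origin at the centre of its underside; to be left alone

How it is judged:
On the way, in this order (a step that is already met when the one before it is completed fails the run):
1. the rocking corner has been pressed down until it gives (its foot sinks more than 2.5 mm) while its shim still stands (value of joint rocker above 0.0025 m and contact force between the fingers and jig_plate above 1 N and ((horizontal distance between rocker_c0 and shim_a_tail below 0.085 m and value of joint shim_a below 0.15 rad) or (horizontal distance between rocker_c0 and shim_b_tail below 0.085 m and value of joint shim_b below 0.15 rad) or (horizontal distance between rocker_c0 and shim_c_tail below 0.085 m and value of joint shim_c below 0.15 rad) or (horizontal distance between rocker_c0 and shim_d_tail below 0.085 m and value of joint shim_d below 0.15 rad))), for 0.05 s.
2. the shim beside the rocking corner is pressed flat by the fingers (((horizontal distance between rocker_c0 and shim_a_tail below 0.085 m and value of joint shim_a above 0.52 rad and contact force between the fingers and shim_a_c0 above 0.5 N) or (horizontal distance between rocker_c0 and shim_b_tail below 0.085 m and value of joint shim_b above 0.52 rad and contact force between the fingers and shim_b_c0 above 0.5 N) or (horizontal distance between rocker_c0 and shim_c_tail below 0.085 m and value of joint shim_c above 0.52 rad and contact force between the fingers and shim_c_c0 above 0.5 N) or (horizontal distance between rocker_c0 and shim_d_tail below 0.085 m and value of joint shim_d above 0.52 rad and contact force between the fingers and shim_d_c0 above 0.5 N))), for 0.05 s.
At the end, for the whole second after the job is handed in: The shim beside the rocking corner is flat (within 0.08 rad of its stop), the other three still stand (moved less than 0.15 rad), and the plate lies level at rest on its feet, within 12 mm of where it was (((horizontal distance between rocker_c0 and shim_a_tail below 0.085 m and value of joint shim_a above 0.52 rad and value of joint each of shim_b, shim_c, shim_d below 0.15 rad) or (horizontal distance between rocker_c0 and shim_b_tail below 0.085 m and value of joint shim_b above 0.52 rad and value of joint each of shim_a, shim_c, shim_d below 0.15 rad) or (horizontal distance between rocker_c0 and shim_c_tail below 0.085 m and value of joint shim_c above 0.52 rad and value of joint each of shim_a, shim_b, shim_d below 0.15 rad) or (horizontal distance between rocker_c0 and shim_d_tail below 0.085 m and value of joint shim_d above 0.52 rad and value of joint each of shim_a, shim_b, shim_c below 0.15 rad)) and distance of jig_plate from where it was at the start of the episode below 0.012 m and angle between jig_plate's own z axis and vertical below 0.04 rad and linear speed of jig_plate below 0.01 m/s); the robot touches nothing.
It fails at once if a shim beside a firm corner is pressed down by more than 0.2 rad ((not (horizontal distance between rocker_c0 and shim_a_tail below 0.085 m) and value of joint shim_a above 0.2 rad) or (not (horizontal distance between rocker_c0 and shim_b_tail below 0.085 m) and value of joint shim_b above 0.2 rad) or (not (horizontal distance between rocker_c0 and shim_c_tail below 0.085 m) and value of joint shim_c above 0.2 rad) or (not (horizontal distance between rocker_c0 and shim_d_tail below 0.085 m) and value of joint shim_d above 0.2 rad)).
It fails at once if the plate is lifted or shifted by more than 15 mm (distance of jig_plate from where it was at the start of the episode above 0.015 m).
It fails at once if a bystander is moved by more than 25 mm (distance of any of marker_0, marker_1, steel_block, insert_box_red, hex_key from where it was at the start of the episode above 0.025 m).
It also fails if it takes over 45 s, if anything falls off the work surface, if the arm or the gripper's body presses on something with over 40 N, if the wrist force passes 120 N, or if a joint passes its speed limit or range.

## Working session

There is one attempt and no reset: what is moved stays moved. The work goes in short steps, Python scripts to look and compute and a tool call to move; the robot and the scene stay as the last step left them, time stands still between calls to the robot, and variables do not carry over. Pictures are saved under pics/ and viewed, at most 10 in all, crops included, and the job is handed in when it is done.

Besides the shell and the picture viewer there is one more tool, called after "Emit:" as name([rows], argument=value, ...), one row to a line, values as JSON. apply_moves: Moves the arm, as the interface text tells. Its arguments: {"type":"object","properties":{"rows":{"type":"array"},"squeeze":{"type":"number"}},"required":["rows"]}

```bash
mkdir -p pics; python3 - <<'E'
from bench import *
import cv2
for n in ("top","side"):
    cv2.imwrite(f"pics/{n}0.png",cv2.cvtColor(read_camera(n),cv2.COLOR_RGB2BGR))
    p=camera_params(n);print(n,p["K"],p["pose"])
s=sense();print(s["time"],s["tcp_pos"],s["tcp_rot"],s["force"],s["grip_width"],nose_length)
E
```

```text
top [[430.28943608   0.         290.55409333]
 [  0.         430.28943608 210.32999294]
 [  0.           0.           1.        ]] [[-0.01010336 -0.99642235  0.08390727  0.47352313]
 [-0.99993355  0.0105334   0.00468401 -0.06600608]
 [-0.00555108 -0.08385437 -0.99646256  1.09448596]
 [ 0.          0.          0.          1.        ]]
side [[459.3604245    0.         286.84917497]
 [  0.         459.3604245  210.56410548]
 [  0.           0.           1.        ]] [[-0.43778073  0.58976514 -0.67862001  1.31078487]
 [ 0.89884653  0.30435862 -0.31534228  0.28309164]
 [ 0.02056597 -0.74802601 -0.66335068  0.8000319 ]
 [ 0.          0.          0.          1.        ]]
0.1 [ 0.1450003  -0.53007418  0.23188656] [ 9.91113598e-01  1.33015618e-01  6.14985313e-05 -8.23197031e-04] [-0.66023964  0.23330534  0.17294411] 0.09299757464089847 0.014
```

View pics/top0.png

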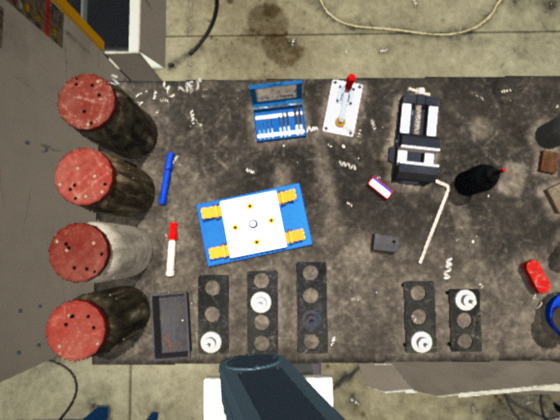

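View pics/side0.png

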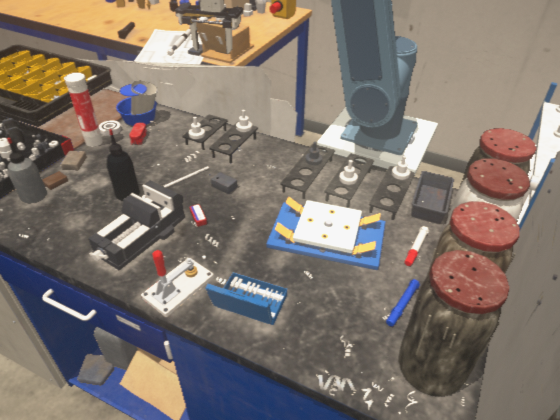

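The jig is near (254,224) in the top view, with two shims on each side (+y left, -y right). The markers lie to its left, and the block, carton and hex key to its right. Next I'll enlarge the jig.

```bash
python3 - <<'E'
import cv2
a=cv2.imread("pics/top0.png")[175:275,190:323]
cv2.imwrite("pics/top0c.png",cv2.resize(a,None,fx=6,fy=6,interpolation=cv2.INTER_CUBIC))
E
```

```text
(no output)
```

View pics/top0c.png

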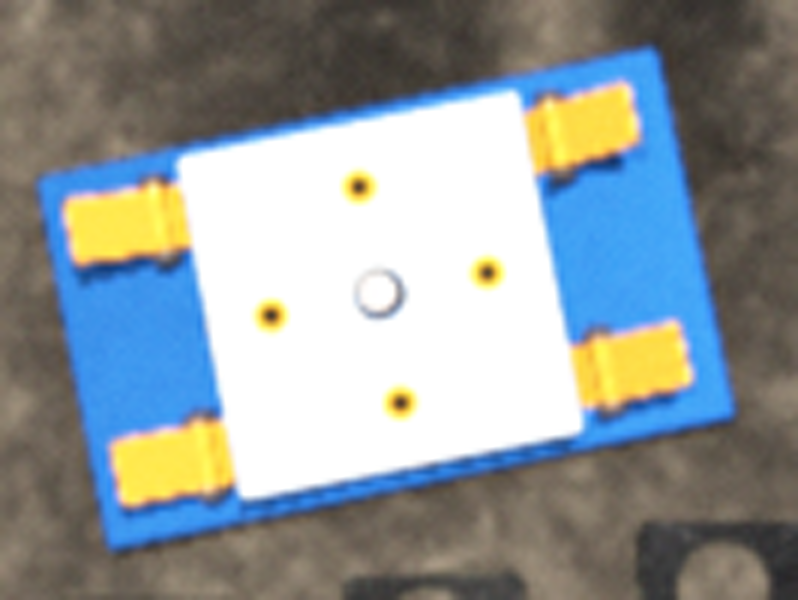

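The plate's corners are at crop (178,157), (520,92), (582,432) and (240,498), and the base's at (40,177), (655,47), (735,415) and (110,548). All four shims stand clear of the plate.

```bash
cat > h.py <<'E'
from bench import *
import numpy as np, cv2
def proj(n,px,z):
    p=camera_params(n);K,T=p["K"],p["pose"]
    d=T[:3,:3]@np.linalg.inv(K)@np.c_[px,np.ones(len(px))].T
    o=T[:3,3]; return (o[:,None]+d*((z-o[2])/d[2])).T[:,:2]
def crop(p): return np.array([190,175])+(np.array(p,float)+.5)/6-.5
E
python3 - <<'E'
from h import *
P=proj("top",crop([(178,157),(520,92),(582,432),(240,498)]),.042) # a b c d
B=proj("top",crop([(40,177),(655,47),(735,415),(110,548)]),.016)
for Q in(P,B):
    c=Q.mean(0); print(Q.round(4),c.round(4),[np.linalg.norm(Q[i]-Q[i-1]).round(4) for i in range(4)])
    v=(Q[0]-Q[1]+Q[3]-Q[2]); print("yaw",np.degrees(np.arctan2(-v[0],v[1])))
print("post",proj("top",crop([(380,293)]),.05))
print("shim ends mid z.05",proj("top",crop([(70,235),(635,110),(686,350),(116,477)]),.05))
# same from pred
c=(P.mean(0)+B.mean(0))/2
for y in [np.radians(10.2)]:
    R=np.array([[np.cos(y),-np.sin(y)],[np.sin(y),np.cos(y)]])
s=sense();from scipy.spatial.transform import Rotation as Ro
print(Ro.from_quat(s["tcp_rot"]).as_matrix().round(3))
E
```

```text
[[ 0.5877  0.1142]
 [ 0.613  -0.0263]
 [ 0.4736 -0.0505]
 [ 0.4483  0.0885]] [0.5306 0.0315] [np.float64(0.1417), np.float64(0.1428), np.float64(0.1415), np.float64(0.1413)]
yaw 10.265707817039594
[[ 0.5827  0.1767]
 [ 0.635  -0.0824]
 [ 0.48   -0.1139]
 [ 0.4276  0.1463]] [0.5313 0.0317] [np.float64(0.158), np.float64(0.2643), np.float64(0.1581), np.float64(0.2654)]
yaw 11.401668590708038
post [[0.53051709 0.0307185 ]]
shim ends mid z.05 [[ 0.55541067  0.15663208]
 [ 0.60405831 -0.07341244]
 [ 0.50617072 -0.09294245]
 [ 0.45740167  0.13735838]]
[[ 0.965  0.264 -0.   ]
 [ 0.264 -0.965  0.002]
 [ 0.    -0.002 -1.   ]]
```

Emit:
apply_moves([
  [0,[0.03,0.035,0],5.7],
  [0,[0.03,0.035,0],5.7],
  [0,[0.03,0.035,0],5.7],
  [0,[0.03,0.035,0],5.7],
  [0,[0.03,0.035,0],5.7],
], squeeze=10)

```text
time: 0.6
tcp_pos: [0.2957, -0.3538, 0.2324]
tcp_rot: [0.927, 0.374, 0.0, -0.0]
force: [0.6, 0.3, -0.3]
grip_width: 0.0576
gripper_force: 0.0
```

Emit:
apply_moves([
  [0,[0.03,0.035,0],5.7],
  [0,[0.03,0.035,0],5.7],
  [0,[0.03,0.035,0],5.7],
  [0,[0.03,0.035,0],5.7],
  [0,[0.03,0.035,0],5.7],
])

```text
time: 1.1
tcp_pos: [0.4458, -0.1788, 0.2325]
tcp_rot: [0.806, 0.591, -0.0, -0.0]
force: [1.0, -1.0, -0.2]
grip_width: 0.018
gripper_force: 0.0
```

Emit:
apply_moves([
  [0,[0.03,0.035,0],5.7],
  [0,[0.03,0.035,0],5.7],
  [0,[0.03,0.035,0],5.7],
  [0,[0.03,0.035,0],5.7],
  [0,[0,0,0],0],
])

```text
time: 1.6
tcp_pos: [0.5673, -0.0361, 0.2318]
tcp_rot: [0.672, 0.74, 0.001, -0.001]
force: [0.4, -0.7, -0.7]
grip_width: 0.0004
gripper_force: 0.0
```

Emit:
apply_moves([
  [0,[0.022,0.027,-0.02],5.5],
  [0,[0,0,-0.045],0],
  [0,[0,0,-0.045],0],
  [0,[0,0,-0.04],0],
  [0,[0,0,0],0],
])

```text
time: 2.1
tcp_pos: [0.5819, -0.0132, 0.0768]
tcp_rot: [0.639, 0.769, -0.003, -0.006]
force: [-0.8, 0.7, 0.1]
grip_width: 0.0006
gripper_force: 0.0
```

```bash
python3 - <<'E'
from h import *
s=sense();print(s["tcp_pos"],s["tcp_rot"],s["force"])
im=[cv2.cvtColor(read_camera(n),cv2.COLOR_RGB2BGR) for n in("top","side")]
c=[cv2.resize(i,None,fx=4,fy=4,interpolation=cv2.INTER_CUBIC) for i in (im[0][170:280,190:290],im[1][165:275,250:350])]
cv2.imwrite("pics/b.png",np.hstack(c))
s=sense();print(s["tcp_pos"],s["tcp_rot"],s["force"])
E
```

```text
[ 0.58191158 -0.013151    0.07681414] [ 0.63920695  0.76900862 -0.00306471 -0.00555156] [-0.81089299  0.65491026  0.0728191 ]
[ 0.58656073 -0.01401943  0.08272291] [ 6.39218358e-01  7.69024768e-01 -4.69886411e-04 -7.59382953e-04] [-0.95354452  0.35431183  0.19566469]
```

View pics/b.png

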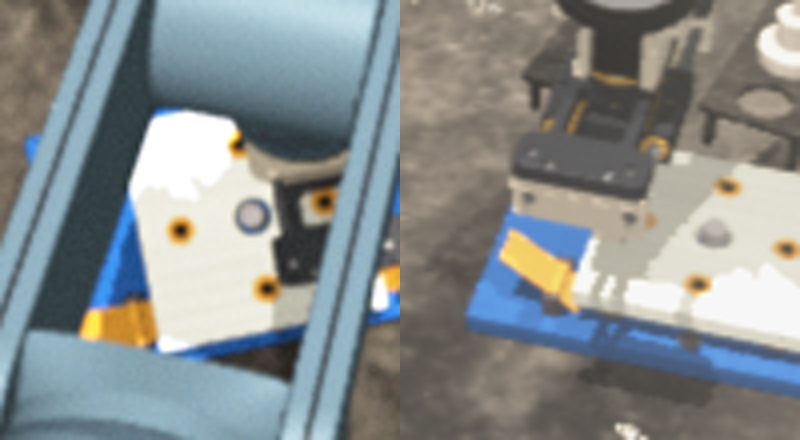

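The top view is mostly hidden by the arm. The side view shows the gripper over the near-left corner, which is b, and its shim at (540,265) is clear. I'll press b in small steps.

Emit:
apply_moves([
  [0,[0.002,0.005,0],0],
  [0,[0,0,-0.01],0],
  [0,[0,0,-0.01],0],
  [0,[0,0,0],0],
  [0,[0,0,0],0],
])

```text
time: 2.7
tcp_pos: [0.5887, -0.0085, 0.0624]
tcp_rot: [0.639, 0.769, -0.0, -0.0]
force: [0.4, 0.4, 0.3]
grip_width: 0.0006
gripper_force: 0.0
```

Emit:
apply_moves([
  [0,[0,0,-0.003],0],
  [0,[0,0,0],0],
  [0,[0,0,-0.002],0],
  [0,[0,0,0],0],
  [0,[0,0,0],0],
])

```text
time: 3.2
tcp_pos: [0.589, -0.0086, 0.0576]
tcp_rot: [0.639, 0.769, -0.0, -0.0]
force: [0.5, 0.1, -0.2]
grip_width: 0.0001
gripper_force: 0.0
```

Emit:
apply_moves([
  [0,[0,0,-0.001],0],
  [0,[0,0,0],0],
  [0,[0,0,-0.001],0],
  [0,[0,0,0],0],
  [0,[0,0,0],0],
])

```text
time: 3.7
tcp_pos: [0.5891, -0.0086, 0.056]
tcp_rot: [0.639, 0.769, 0.0, 0.0]
force: [-1.2, -0.8, 3.8]
grip_width: 0.0002
gripper_force: 1.6
```

Emit:
apply_moves([
  [0,[0,0,-0.001],0],
  [0,[0,0,0],0],
  [0,[0,0,0],0],
])

```text
time: 4.0
tcp_pos: [0.5893, -0.0087, 0.0549]
tcp_rot: [0.639, 0.769, 0.0, 0.0]
force: [-0.7, -0.6, 4.7]
grip_width: 0.0004
gripper_force: 2.2
```

Emit:
apply_moves([
  [0,[0,0,-0.001],0],
  [0,[0,0,0],0],
  [0,[0,0,-0.001],0],
  [0,[0,0,0],0],
  [0,[0,0,0],0],
])

```text
time: 4.5
tcp_pos: [0.5896, -0.0088, 0.0531]
tcp_rot: [0.639, 0.769, 0.0, 0.001]
force: [-0.2, -1.3, 5.9]
grip_width: 0.0003
gripper_force: 3.1
```

Emit:
apply_moves([
  [0,[0,0,-0.001],0],
  [0,[0,0,0],0],
  [0,[0,0,-0.001],0],
  [0,[0,0,0],0],
  [0,[0,0,0],0],
])

```text
time: 5.0
tcp_pos: [0.5898, -0.0089, 0.0519]
tcp_rot: [0.639, 0.769, 0.0, 0.001]
force: [-1.7, -1.4, 11.5]
grip_width: 0.0003
gripper_force: 5.5
```

Corner b sank about 4 to 5 mm at about 1 N/mm, then reached its stop. I'll press corner c as a comparison to rule out compliance in the arm.

Emit:
apply_moves([
  [0,[0,0,0.01],0],
  [0,[0,0,0.02],0],
  [0,[-0.05,-0.009,0],0],
  [0,[-0.049,-0.009,0],0],
  [0,[0,0,0],0],
])

```text
time: 5.5
tcp_pos: [0.4812, -0.0247, 0.0781]
tcp_rot: [0.639, 0.769, -0.003, -0.006]
force: [-0.7, -0.9, 0.0]
grip_width: 0.0004
gripper_force: 0.0
```

Emit:
apply_moves([
  [0,[0,0,-0.01],0],
  [0,[0,0,-0.01],0],
  [0,[0,0,0],0],
  [0,[0,0,-0.002],0],
  [0,[0,0,0],0],
])

```text
time: 6.0
tcp_pos: [0.4914, -0.0264, 0.0582]
tcp_rot: [0.639, 0.769, -0.0, -0.0]
force: [-1.0, 0.2, 0.0]
grip_width: 0.0008
gripper_force: 0.0
```

Emit:
apply_moves([
  [0,[0,0,-0.002],0],
  [0,[0,0,0],0],
  [0,[0,0,-0.001],0],
  [0,[0,0,0],0],
  [0,[0,0,0],0],
])

```text
time: 6.5
tcp_pos: [0.491, -0.0264, 0.0563]
tcp_rot: [0.639, 0.769, 0.0, 0.0]
force: [-2.2, 0.5, 6.2]
grip_width: 0.0006
gripper_force: 2.9
```

Emit:
apply_moves([
  [0,[0,0,-0.001],0],
  [0,[0,0,0],0],
  [0,[0,0,0],0],
])

```text
time: 6.8
tcp_pos: [0.491, -0.0264, 0.0562]
tcp_rot: [0.639, 0.769, 0.0, 0.001]
force: [-4.3, 1.5, 14.7]
grip_width: 0.0004
gripper_force: 7.5
```

Corner c is firm: 0.1 mm of movement for 8.5 N. Corner b is the one that gives, so I'll go to shim b.

Emit:
apply_moves([
  [0,[0,0,0.01],0],
  [0,[0,0,0.02],0],
  [0,[0.037,-0.014,0],0],
  [0,[0.037,-0.014,0],0],
  [0,[0.037,-0.013,0],0],
])

```text
time: 7.3
tcp_pos: [0.6033, -0.068, 0.0855]
tcp_rot: [0.639, 0.769, 0.0, 0.001]
force: [0.0, 0.7, 0.4]
grip_width: 0.0004
gripper_force: 0.0
```

Emit:
apply_moves([
  [0,[0,0,0],0],
  [0,[0,0,0],0],
  [0,[0,0,0],0],
])

```text
time: 7.6
tcp_pos: [0.6004, -0.0668, 0.0842]
tcp_rot: [0.639, 0.769, -0.0, -0.001]
force: [-0.1, 0.1, 0.5]
grip_width: 0.0001
gripper_force: 0.0
```

```bash
python3 - <<'E'
from h import *
im=[cv2.cvtColor(read_camera(n),cv2.COLOR_RGB2BGR) for n in("top","side")]
c=[cv2.resize(i,None,fx=4,fy=4,interpolation=cv2.INTER_CUBIC) for i in (im[0][170:280,230:330],im[1][165:275,250:350])]
cv2.imwrite("pics/sb.png",np.hstack(c))
E
```

```text
(no output)
```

View pics/sb.png

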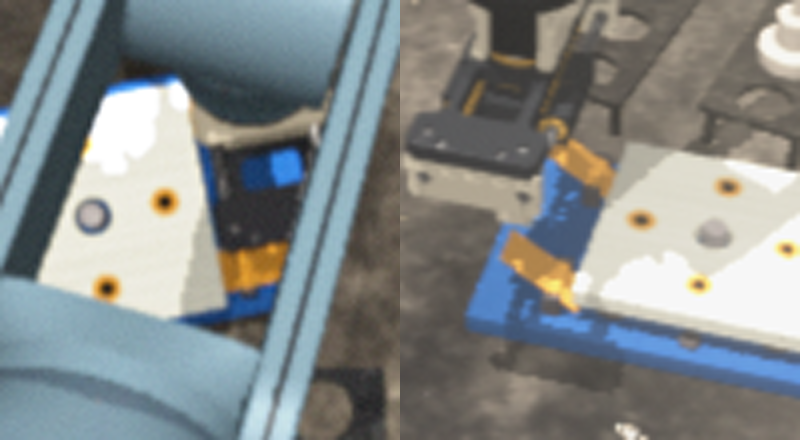

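The side view shows the gripper beside shim b (540,265), with shim c standing behind it at (585,165). The plate is level and in place. I'll press down.

Emit:
apply_moves([
  [0,[0.001,0,-0.008],0],
  [0,[0,0,-0.008],0],
  [0,[0,0,-0.004],0],
  [0,[0,0,-0.004],0],
  [0,[0,0,0],0],
])

```text
time: 8.2
tcp_pos: [0.6032, -0.0685, 0.0607]
tcp_rot: [0.639, 0.769, -0.0, 0.001]
force: [0.4, -2.4, 2.4]
grip_width: 0.0003
gripper_force: 1.2
```

Contact came at the expected height, so I'll continue down to flat (TCP about 0.0435).

Emit:
apply_moves([
  [0,[0,0,-0.004],0],
  [0,[0,0,-0.004],0],
  [0,[0,0,-0.004],0],
  [0,[0,0,-0.003],0],
  [0,[0,0,0],0],
])

```text
time: 8.7
tcp_pos: [0.6028, -0.0672, 0.0452]
tcp_rot: [0.639, 0.769, 0.0, -0.0]
force: [0.4, 0.1, 0.9]
grip_width: 0.0004
gripper_force: 0.7
```

Emit:
apply_moves([
  [0,[0,0,-0.001],0],
  [0,[0,0,0],0],
  [0,[0,0,0],0],
])

```text
time: 9.0
tcp_pos: [0.6027, -0.0671, 0.0445]
tcp_rot: [0.639, 0.769, 0.0, -0.0]
force: [1.1, -1.0, 2.7]
grip_width: 0.0002
gripper_force: 0.9
```

Emit:
apply_moves([
  [0,[0,0,-0.001],0],
  [0,[0,0,0],0],
  [0,[0,0,-0.001],0],
  [0,[0,0,0],0],
  [0,[0,0,0],0],
])

```text
time: 9.5
tcp_pos: [0.6027, -0.0672, 0.0435]
tcp_rot: [0.639, 0.769, 0.0, 0.0]
force: [-2.4, -0.2, 10.4]
grip_width: 0.0006
gripper_force: 4.9
```

Emit:
apply_moves([
  [0,[0,0,-0.001],0],
  [0,[0,0,0],0],
  [0,[0,0,0],0],
])

```text
time: 9.8
tcp_pos: [0.6028, -0.0672, 0.0435]
tcp_rot: [0.639, 0.769, 0.0, 0.0]
force: [-3.8, 1.3, 15.7]
grip_width: 0.0005
gripper_force: 7.8
```

Emit:
apply_moves([
  [0,[0,0,0.01],0],
  [0,[0,0,0.03],0],
  [0,[0,0,0.05],0],
  [0,[-0.02,-0.04,0.02],0],
  [0,[-0.02,-0.04,0],0],
])

```text
time: 10.3
tcp_pos: [0.5645, -0.1477, 0.1554]
tcp_rot: [0.638, 0.77, 0.001, 0.003]
force: [0.7, -0.4, -0.4]
grip_width: -0.0
gripper_force: 0.0
```

Emit:
apply_moves([
  [0,[-0.03,-0.04,0],0],
  [0,[-0.03,-0.04,0],0],
  [0,[-0.03,-0.04,0],0],
  [0,[-0.03,-0.04,0],0],
  [0,[0,0,0],0],
])

```text
time: 10.8
tcp_pos: [0.4391, -0.3116, 0.1513]
tcp_rot: [0.641, 0.767, -0.001, -0.001]
force: [0.8, 1.0, 0.8]
grip_width: 0.0003
gripper_force: 0.0
```

```bash
python3 - <<'E'
from h import *
im=[cv2.cvtColor(read_camera(n),cv2.COLOR_RGB2BGR) for n in("top","side")]
c=[cv2.resize(i,None,fx=3,fy=3,interpolation=cv2.INTER_CUBIC) for i in (im[0][170:280,190:320],im[1][180:290,260:393])]
cv2.imwrite("pics/end.png",np.hstack(c))
s=sense();print(s["time"],s["tcp_pos"],s["force"])
E
```

```text
10.9 [ 0.44182365 -0.30770112  0.15121838] [0.55872927 0.16747312 0.66907087]
```

View pics/end.png

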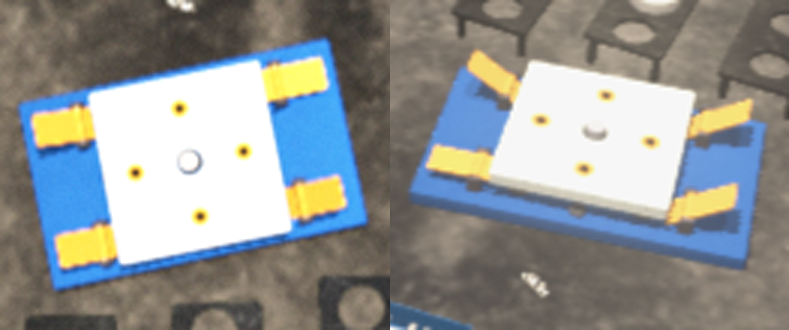

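Shim b at (460,162) in the side view lies flat. The other three, at (490,75), (720,118) and (705,203), still stand. The plate is level and in place, and the arm is clear, so I'll hand in.

```bash
python3 -c "
from bench import close_job
print(close_job())"
```

```text
the job is handed in; nothing more can be done
None
```

Corner b (far right) was the one that rocks: it sank about 4–5 mm when pressed, and corner c, pressed for comparison, was firm. I pressed shim b flat to its stop, the other three shims still stand, the plate is level and in place, and the job is handed in (no verdict was shown).

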